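Sort loose dropper heads, gold caps and a jar lid into their stock trays

TASK

Sort the five loose closures in front of the blue trays: put each one into the tray that already holds its own kind, gold caps with gold caps, red dropper heads with red dropper heads, the white lid with the white lids. Stand each one upright and centred on a black round pad of that tray, one to a pad, setting it down rather than dropping it, and leave the amber bottle and the green-lidded jar where they are.

Things in the scene. Friction and masses are not known exactly. Their poses are not given: they have to be found in the camera images.
- gold_cap_1: Loose gold cap, a plain upright cylinder 30 mm in diameter and 38 mm tall, 20 to 40 g, starting on the pale bench in front of the trays. Origin: centre of its underside; z up. The other gold cap is identical.
- gold_cap_2: Loose gold cap, a plain upright cylinder 30 mm in diameter and 38 mm tall, 20 to 40 g, starting on the pale bench in front of the trays. Origin: centre of its underside; z up. The other gold cap is identical.
- dropper_1: Loose dropper head standing upright: a red collar 30 mm in diameter and 30 mm tall with a rigid white bulb 16 mm in diameter on top of it, 54 mm tall in all, 20 to 40 g. Grip it by the red collar. Starts on the pale bench in front of the trays. Origin: centre of the collar's underside; z up. The other dropper head is identical.
- dropper_2: Loose dropper head standing upright: a red collar 30 mm in diameter and 30 mm tall with a rigid white bulb 16 mm in diameter on top of it, 54 mm tall in all, 20 to 40 g. Grip it by the red collar. Starts on the pale bench in front of the trays. Origin: centre of the collar's underside; z up. The other dropper head is identical.
- white_lid: Loose white jar lid, a squat solid disc 44 mm in diameter and 26 mm tall, 20 to 40 g, lying flat on the pale bench in front of the trays. Origin: centre of its underside; z up.
- tray_gold: Fixed blue open tray (sizes in mm): 160 (x) by 190 (y), walls 40 high, 4 thick, floor 4 above the bench. Origin: centre of its underside; +x points away from the robot. Beyond x = +30 stands fixed stock: a row of four gold caps, 38 mm tall. The rest is empty floor with two black round pads, diameter 50, at x = -24, y = -42 and +42, for one part each, flush.
- tray_red: Fixed blue open tray (sizes in mm): 160 (x) by 190 (y), walls 40 high, 4 thick, floor 4 above the bench. Origin: centre of its underside; +x points away from the robot. Beyond x = +30 stands fixed stock: a row of four red dropper heads with white bulbs, 54 mm tall. The rest is empty floor with two black round pads, diameter 50, at x = -24, y = -42 and +42, for one part each, flush.
- tray_white: Fixed blue open tray (sizes in mm): 160 (x) by 190 (y), walls 40 high, 4 thick, floor 4 above the bench. Origin: centre of its underside; +x points away from the robot. Beyond x = +30 stands fixed stock: a row of three white lids, 26 mm tall. The rest is empty floor with one black round pad 64 mm in diameter, centred at x = -24 mm, y = 0, flush.
- serum_bottle: Bystander: loose amber glass bottle with a black cap, 36 mm in diameter, 85 mm tall, at the +y end of the row of loose parts. Origin: centre of its underside. To be left alone.
- ink_jar: Bystander: loose clear glass jar with a green lid, 52 mm in diameter, 50 mm tall, at the -y end of the row of loose parts. Origin: centre of its underside. To be left alone.
There are look-alikes about, which are no part of the job. Leave any purple look-alike of the dropper_1 alone. Leave any turquoise look-alike of the gold_cap_2 alone.

How it is judged:
By the outcome, as a careful person would: the job done as asked, in the order asked, and still so for the second after the job is handed in, with the robot touching nothing.
It also fails if it takes over 122 s, if anything falls off the work surface, if the arm or the gripper's body presses on something with over 40 N, if the wrist force passes 120 N, or if a joint passes its speed limit or range.

ROBOT

A 7-joint arm with a two-finger parallel gripper is mounted at the origin on the work surface. World frame = base frame: x ahead of the robot, y to its left, z up, the work surface at z = 0. Lengths are in m, angles in rad, forces in N, time in s.
With the tool pointing down it reaches from about 0.35 to 0.9 m from the base axis. Payload 19.9 kg.
Tool frame: the origin (TCP) lies between the finger pads; the fingertips stand 19 mm ahead of it and the grasp point (between the pads) is the TCP; z points along the fingers, y is the line along which they close (so a half turn about z gives the same grasp; the last joint's range is limited). The gripper opens to 94 mm and grips with 3 to 60 N. Pads are 16 mm wide; open, the fingers measure 119 mm over their backs; the gripper's body (75 mm by 177 mm) begins 78 mm behind the grasp point.
Start: joints at [-1.319, 0.417, -0.01, 1.614, 0.005, 1.111, -0.053], TCP at [0.18, 0.598, 0.224] pointing down, gripper open.
Joint ranges: [-2.81, 2.81], [-0.39, 2.02], [-1.27, 1.25], [0.06, 2.57], [-1.19, 4.33], [0.19, 2], [-2.82, 2.82]. Speed limits (rad/s): [1.89, 1.89, 2.39, 2.39, 3.01, 3.01, 3.01].

INTERFACE

Orientations are given as a 3x3 rotation matrix whose columns are the frame's x, y, z axes.
In Python, from rig import robot gives the robot as it stands. Calls block until the motion is done:
- robot.move_ptp(position, orientation): joint-space move of the TCP to a pose.
- robot.move_linear(position, velocity=0.15, frame=None, threshold=None): straight line of the TCP; frame=None keeps the orientation; velocity is the mean speed in m/s. With threshold (N) it stops when the force on the tool has changed by that much, and returns True; else False.
- robot.goto_joints(angles): joint-space move.
- robot.gripper_to(opening): finger opening in m; the grip force is fixed at half the most; returns when the fingers have stopped.
- robot.pause(seconds).
- robot.ik(position, orientation): joint angles nearest the present ones, or None.
- robot.get_state(): the state.
- robot.grab_frame(name): name is "side" or "top"; returns the picture (420x560x3 uint8, red, green, blue); there is no depth.
- robot.camera_info(name): a dict with "fx", "fy", "cx", "cy" (pixels), "rvec" (rotation vector, rad) and "tvec" (3), from world to camera coordinates, as OpenCV has them. Camera axes: x right, y down, z forward; pixel columns grow to the right and rows downward; lengths in m; the calibration is good to about 2 mm. A picture is of the moment at which its call begins. camera_info takes no time and is no camera call.
A pose or a line that the arm cannot do raises robot.PlanningError and nothing moves.
- robot.sign_off(): hands the job in; it is judged then, once.
The state is a dict: "time": time; "qpos": joint angles; "joint_vel": joint speeds; "effort": joint torques, N m; "ee_pos": TCP position; "tool_rot": TCP orientation; "force": force on the tool from outside, world axes, zero at the start; "moment": the same for the moment, N m; "opening": finger opening in m; "grasp_force": force on a finger pad.
Only numpy, scipy, OpenCV 4.12 (cv2) and the standard library are available. Lean on these libraries where they do the work, as an engineer would, in place of code of your own. Each camera call takes 0.05 s, during which the arm holds its last target. There are 200 camera calls.

## Working session

There is one attempt and no reset: what is moved stays moved. The work goes in short steps, each a Python script; the robot and the scene stay as the last script left them, time stands still between calls to the robot, and variables do not carry over. Pictures are saved under pics/ and viewed, at most 14 in all, crops included, and the job is handed in when it is done.

```bash
mkdir -p pics; ls
python3 - <<'E'
from rig import robot
import cv2
for n in("top","side"):
    cv2.imwrite(f"pics/{n}0.png",robot.grab_frame(n)[:,:,::-1]); print(n,robot.camera_info(n))
s=robot.get_state(); print(s['time'],s['ee_pos'],s['tool_rot'],s['opening'])
E
```

```text
pics
top {'fx': 433.75944499064707, 'fy': 433.75944499064707, 'cx': 271.3440546320301, 'cy': 211.56998823801385, 'rvec': array([ 2.17298341, -2.21146523,  0.07753476]), 'tvec': array([0.01588906, 0.518202  , 1.06700196])}
side {'fx': 385.97401542196286, 'fy': 385.97401542196286, 'cx': 284.6393522493755, 'cy': 204.55166629274618, 'rvec': array([ 0.85530829, -2.4114511 ,  1.19272422]), 'tvec': array([0.37697225, 0.22922302, 0.56254583])}
0.1 [0.18030594 0.59809448 0.22388559] [[-9.57442805e-01  2.88622972e-01 -2.32462787e-04]
 [ 2.88623051e-01  9.57442183e-01 -1.09612479e-03]
 [-9.37971157e-05 -1.11657091e-03 -9.99999372e-01]] 0.09384779073132717
```

View pics/top0.png

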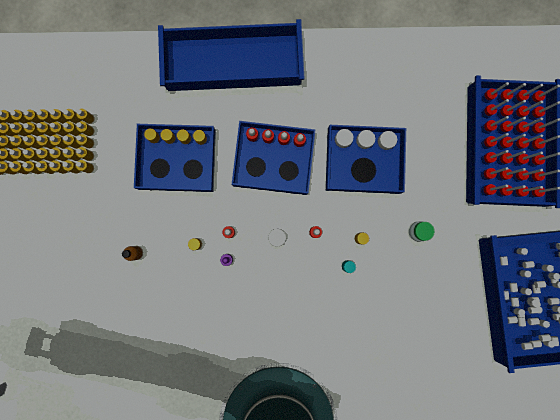

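View pics/side0.png

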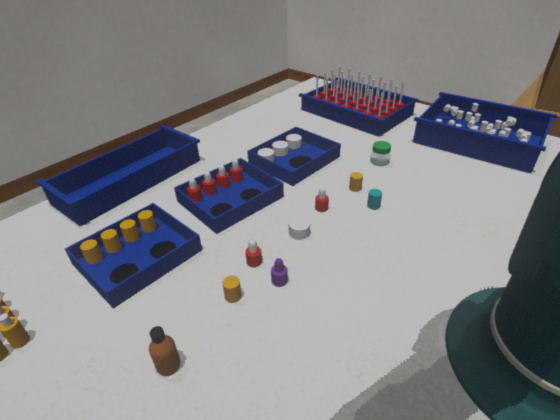

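Top view: gold caps at (195,244) and (362,238), red droppers at (229,232) and (316,232), and the white lid at (277,237). Purple (227,260) and turquoise (349,267) are look-alikes. Trays are gold, red and white from left to right, pads near (160,168), (193,169), (256,167), (288,170) and (363,170). The side view shows all of them too. The lid is at (299,227), and some pads are partly hidden by the front walls.

```bash
cat > vis.py <<'E'
import cv2, numpy as np
def cam(i):
    R=cv2.Rodrigues(i['rvec'])[0]; K=np.array([[i['fx'],0,i['cx']],[0,i['fy'],i['cy']],[0,0,1]]); return K,R,i['tvec']
def proj(i,p): 
    K,R,t=cam(i); return cv2.projectPoints(np.float64(p).reshape(-1,1,3),i['rvec'],i['tvec'],K,None)[0].reshape(-1,2)
def onplane(i,uv,z):
    K,R,t=cam(i); c=-R.T@t; d=R.T@np.linalg.inv(K)@np.array([*uv,1]); return c+d*(z-c[2])/d[2]
def tri(i,j,a,b):
    P=[K@np.c_[R,t] for K,R,t in (cam(i),cam(j))]
    X=cv2.triangulatePoints(P[0],P[1],np.float64(a).reshape(2,1),np.float64(b).reshape(2,1)).ravel(); X=X[:3]/X[3]
    return X,np.linalg.norm(proj(i,X)[0]-a)+np.linalg.norm(proj(j,X)[0]-b)
def mask(im,col):   # im RGB
    h,s,v=cv2.split(cv2.cvtColor(im,cv2.COLOR_RGB2HSV)); 
    m={'gold':(h>12)&(h<32)&(s>140)&(v>60),'red':((h<8)|(h>172))&(s>140)&(v>70),
       'black':(v<45)}[col]
    return m.astype(np.uint8)*255
def blobs(im,col,box,amin=40):
    x0,y0,x1,y1=box; m=np.zeros(im.shape[:2],np.uint8); m[y0:y1,x0:x1]=mask(im,col)[y0:y1,x0:x1]
    o=[]
    for c in cv2.findContours(m,cv2.RETR_EXTERNAL,cv2.CHAIN_APPROX_NONE)[0]:
        h=cv2.convexHull(c); M=cv2.moments(h)
        if M['m00']>amin: o.append((M['m10']/M['m00'],M['m01']/M['m00'],M['m00'],cv2.boundingRect(c)))
    return sorted(o)
E
python3 - <<'E'
from rig import robot
from vis import *
T=cv2.imread("pics/top0.png")[:,:,::-1].copy(); S=cv2.imread("pics/side0.png")[:,:,::-1].copy()
it,is_=robot.camera_info("top"),robot.camera_info("side")
for col in('gold','red'):
    a=blobs(T,col,(180,215,380,260)); b=blobs(S,col,(215,160,370,305))
    print(col,[np.round(x[:3],1) for x in a],[np.round(x[:3],1) for x in b])
    for x,y in zip(a,b):
        X,e=tri(it,is_,x[:2],y[:2]); print('  tri',X.round(4),round(e,2),'plane',onplane(it,x[:2],.019 if col=='gold' else .015).round(4))
for x in blobs(T,'black',(130,120,410,195),80): print('pad top',np.round(x[:3],1),x[3],onplane(it,x[:2],.004).round(4))
for x in blobs(S,'black',(70,130,345,300),40): print('pad side',np.round(x[:3],1),x[3],onplane(is_,x[:2],.004).round(4))
print(T[168,160],T[182,175],S[273,124],S[280,140])
L=lambda I,x0,y0,x1,y1,n:cv2.resize(I[y0:y1,x0:x1],None,fx=n,fy=n,interpolation=cv2.INTER_CUBIC)
A=L(T,130,115,410,275,2); A=A[:320,:560]
B=L(S,70,130,350,300,2)
C=np.hstack([L(T,257,217,297,257,5),L(S,279,207,319,247,5)])
out=np.zeros((600,800,3),np.uint8); out[:200,:400]=C; out[200:540,:560]=B
D=L(T,225,115,325,200,4); out[:0]=0
out[0:200,400:800]=D[:200,:400]
cv2.imwrite("pics/c1.png",out[:,:,::-1])
E
```

```text
gold [array([193.7, 243.8,  98.5]), array([361.9, 238.1, 104. ])] [array([230.5, 282.7, 167.5]), array([355.4, 178.7, 102.5])]
  tri [0.442  0.1983 0.0337] 0.48 plane [0.4416 0.2006 0.019 ]
  tri [ 0.4488 -0.215   0.0267] 0.64 plane [ 0.4482 -0.217   0.019 ]
red [array([228.1, 231.7,  92. ]), array([315.3, 231.6, 102. ])] [array([222.5, 179.2, 153.5]), array([236.1, 173. , 144. ]), array([252.6, 255.3, 171. ]), array([321.1, 201.5, 108. ])]
  tri [0.4827 0.117  0.1847] 28.56 plane [0.4702 0.1155 0.015 ]
  tri [ 0.516  -0.0305  0.1329] 82.97 plane [ 0.4665 -0.1021  0.015 ]
pad top [159.2 168.  259. ] (150, 159, 19, 19) [0.6349 0.2895 0.004 ]
pad top [ 162.2  146.8 2346. ] (136, 126, 75, 60) [0.6892 0.2817 0.004 ]
pad top [ 187.2  169.6 2432.5] (136, 129, 79, 63) [0.6296 0.2184 0.004 ]
pad top [192.5 168.9 254. ] (184, 160, 18, 19) [0.6312 0.2049 0.004 ]
pad top [255.3 166.7 263. ] (246, 158, 19, 19) [0.6342 0.0454 0.004 ]
pad top [267.8 129.6 506.5] (239, 123, 74, 12) [0.7293 0.0119 0.004 ]
pad top [269.7 189.6 102. ] (233, 185, 74, 10) [0.5752 0.01   0.004 ]
pad top [288.1 170.3 262.5] (279, 161, 19, 20) [ 0.6236 -0.0378  0.004 ]
pad top [353.1 185.1 748. ] (326, 172, 77, 22) [ 0.5829 -0.202   0.004 ]
pad top [363.1 169.6 444.5] (351, 158, 25, 24) [ 0.6221 -0.2288  0.004 ]
pad top [ 377.9  149.1 2345. ] (331, 127, 73, 63) [ 0.6743 -0.2682  0.004 ]
pad side [122.7 272.3 254.5] (112, 265, 25, 18) [0.6384 0.2895 0.004 ]
pad side [161.5 248.5 208. ] (151, 242, 24, 15) [0.6351 0.2058 0.004 ]
pad side [219.8 208.7 111. ] (212, 204, 19, 11) [0.6398 0.0453 0.004 ]
pad side [249.1 193.4  86. ] (242, 190, 17, 9) [ 0.6292 -0.038   0.004 ]
[24 25 22] [ 42  69 129] [37 36 42] [37 45 69]
```

View pics/c1.png

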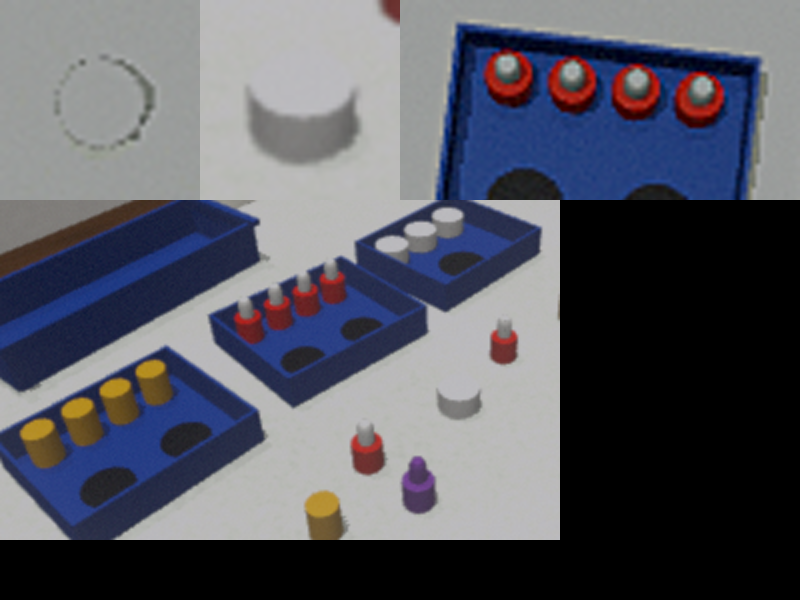

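The crop shows the lid outlined as a ring at top (277.6,237.3) and clearly in the side view, with the pads partly cut by the front walls. The gold mask missed the shaded side faces, so I'm fixing the masks and pairing, and matching the top faces separately.

```bash
cat > m2.py <<'E'
from rig import robot
from vis import *
T=cv2.imread("pics/top0.png")[:,:,::-1].copy(); S=cv2.imread("pics/side0.png")[:,:,::-1].copy()
it,is_=robot.camera_info("top"),robot.camera_info("side")
def sil(I,hue,c,r,smin=60,extra=lambda h,s,v:True):
    x0,y0=int(c[0]-r),int(c[1]-r); n=4
    I=cv2.resize(I[y0:y0+2*r,x0:x0+2*r],None,fx=n,fy=n,interpolation=cv2.INTER_CUBIC)
    h,s,v=[a.astype(int) for a in cv2.split(cv2.cvtColor(I,cv2.COLOR_RGB2HSV))]
    d=np.abs((h-hue+90)%180-90); m=((d<10)&(s>smin)&(v>15)&extra(h,s,v)).astype(np.uint8)
    m=cv2.morphologyEx(m,cv2.MORPH_OPEN,np.ones((5,5)))
    k=max(cv2.findContours(m,cv2.RETR_EXTERNAL,cv2.CHAIN_APPROX_NONE)[0],key=cv2.contourArea)
    h_=cv2.convexHull(k); x,y,w,hh=cv2.boundingRect(h_); M=cv2.moments(h_)
    f=lambda u,o:(u+.5)/n-.5+o
    c=(f(M['m10']/M['m00'],x0),f(M['m01']/M['m00'],y0))
    return np.array(c),np.round([f(x,x0),f(y,y0),w/n,hh/n],1),m,I
if __name__=="__main__":
    tiles=[]
    P={'gold1':(20,(195,244),(232,289)),'gold2':(20,(362,238),(356,181)),'red1':(0,(229,232),(254,257)),'red2':(0,(316,232),(322,202))}
    for n,(hue,a,b) in P.items():
        A=sil(T,hue,a,14,100); B=sil(S,hue,b,20,100)
        X,e=tri(it,is_,A[0],B[0]); print(n,A[0].round(1),A[1],B[0].round(1),B[1],'mid',X.round(4),round(e,2))
        # top face of the gold caps: bright part
        if n[0]=='g':
            A2,B2=[sil(I,hue,c,r,100,lambda h,s,v:v>t) for I,c,r,t in((T,a,14,140),(S,b,20,150))]
            X,e=tri(it,is_,A2[0],B2[0]); print('   topface',A2[1],B2[1],X.round(4),round(e,2))
        for q in(A,B):
            I=q[3].copy(); cv2.drawContours(I,cv2.findContours(q[2],0,1)[0],-1,(0,255,0),1); tiles.append(cv2.resize(I,(160,160),interpolation=cv2.INTER_NEAREST))
    # white lid: side silhouette/top face by brightness; top ring by local contrast
    g=cv2.cvtColor(S,cv2.COLOR_RGB2GRAY)[207:247,279:319]; print(g[4:36:2,8:36:2])
    g=cv2.cvtColor(T,cv2.COLOR_RGB2GRAY).astype(int)[222:254,262:294]; print(np.median(g))
    ys,xs=np.where(np.abs(cv2.GaussianBlur(g.astype(np.float32),(0,0),.6)-np.median(g))>6); print(len(xs))
    el=cv2.fitEllipse(np.c_[xs+262,ys+222].astype(np.float32)); print(el,onplane(it,el[0],0).round(4),onplane(it,el[0],.026).round(4))
    out=np.vstack([np.hstack(tiles[:4]),np.hstack(tiles[4:])]); cv2.imwrite("pics/c2.png",out[:,:,::-1])
E
python3 m2.py
```

```text
gold1 [194.3 243.8] [187.6 237.9  13.8  12. ] [231.5 288.2] [222.1 275.1  18.   27. ] mid [0.4416 0.1989 0.0204] 0.12
   topface [187.6 238.4  11.5  11.2] [222.1 275.1  17.   13. ] [0.4416 0.1988 0.037 ] 0.1
gold2 [361.5 238. ] [354.4 232.1  14.2  12. ] [355.6 181.1] [349.9 171.9  12.2  19. ] mid [ 0.4487 -0.2159  0.0197] 0.2
   topface [357.6 232.6  11.   11.2] [350.4 171.9  11.8   6.5] [ 0.4486 -0.2156  0.0368] 0.34
red1 [228.2 231.8] [222.1 225.9  12.2  11.8] [253.3 256.1] [245.4 246.9  15.5  19.5] mid [0.47   0.1153 0.0147] 0.05
red2 [315.3 231.7] [309.1 225.6  12.8  12. ] [321.4 202.7] [315.4 195.1  12.8  16. ] mid [ 0.4665 -0.1019  0.0145] 0.25
[[185 186 186 186 185 185 185 187 185 186 186 187 186 186]
 [185 185 184 186 185 187 185 187 185 186 185 185 187 187]
 [184 185 186 187 185 184 186 186 185 185 186 186 186 186]
 [184 185 186 186 185 186 186 187 187 186 186 185 186 186]
 [185 186 184 186 186 187 186 187 186 186 185 186 186 185]
 [185 185 187 186 187 187 186 187 187 186 187 186 186 186]
 [184 185 186 186 186 187 187 188 187 186 186 186 185 184]
 [182 167 187 187 187 187 186 187 187 187 187 155 181 186]
 [183 126 172 185 187 186 187 186 187 187 174 121 184 186]
 [182 122 119 142 178 183 184 183 178 144 115 114 184 185]
 [182 123 117 121 126 127 131 123 123 117 108 104 173 186]
 [184 131 116 122 124 124 124 122 121 114 105 102 171 185]
 [186 160 120 119 123 125 123 121 116 113 107 130 179 185]
 [187 183 155 127 122 121 121 120 118 118 165 177 181 184]
 [186 186 186 181 152 138 132 145 166 176 177 183 183 186]
 [184 185 185 186 186 185 185 185 182 184 186 186 186 186]]
155.0
86
((276.9776306152344, 237.28868103027344), (17.962594985961914, 18.694400787353516), 65.3181381225586) [ 0.4541 -0.0064  0.    ] [ 0.454  -0.0059  0.026 ]
```

View pics/c2.png

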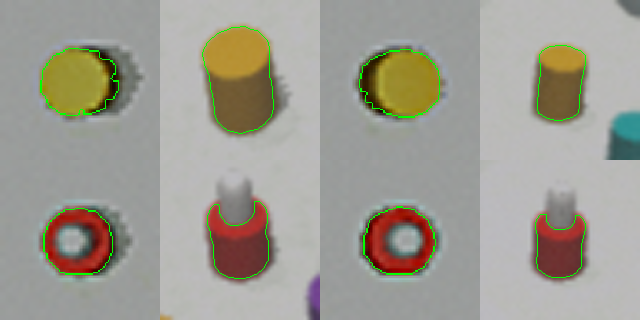

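The masks fit well. Mid-heights measure about 20 mm (gold) and 15 mm (red collar), and the gold top faces about 37 mm. That puts the bench at z≈0 and agrees with the given sizes. Next: check the lid height from the side view, then do the first gold cap.

```bash
cat > act.py <<'E'
from rig import robot
import numpy as np
PADS={'g+':(.6349,.2895),'g-':(.6312,.2049),'r+':(.6342,.0454),'r-':(.6236,-.0378),'w':(.6221,-.2288)}
ANG={'g':-.044,'r':-.127,'w':-.02}
def R(a): c,s=np.cos(a),np.sin(a); return np.array([[-s,c,0],[c,s,0],[0,0,-1.]])
def st(m):
    s=robot.get_state(); print(m,'t',round(s['time'],2),np.round(s['ee_pos'],4),'open',round(s['opening'],4),'gf',round(s['grasp_force'],1),'F',np.round(s['force'],1))
def pick(xy,a,opening,zg=.022,zh=.13):
    robot.gripper_to(opening); robot.move_ptp([*xy,zh],R(a))
    robot.move_linear([*xy,zg],.15); robot.gripper_to(0.0); st('gripped')
    robot.move_linear([*xy,zh],.2); st('lifted')
def place(xy,a,opening,zg=.022,zh=.13):
    robot.move_ptp([*xy,zh],R(a)); robot.move_linear([*xy,zg+.010],.15)
    robot.pause(.2); hit=robot.move_linear([*xy,zg+.001],.01,threshold=2.); st(f'down hit={hit}')
    robot.gripper_to(opening); robot.pause(.2); robot.move_linear([*xy,zh],.15); st('away')
E
python3 - <<'E'
from m2 import *
from act import *
# lid: near rim, bottom pixel on bench vs upper rim pixel in the side view
g=cv2.GaussianBlur(cv2.cvtColor(S,cv2.COLOR_RGB2GRAY),(0,0),.5)
m=cv2.threshold(g[207:247,283:315],160,255,cv2.THRESH_BINARY_INV)[1]
c=max(cv2.findContours(m,0,1)[0],key=cv2.contourArea); x,y,w,h=cv2.boundingRect(c); print('lid side box',x+283,y+207,w,h)
u=x+283+(w-1)/2; col=np.where(m[:,int(u)-283])[0]+207; lo,up=(u,col.max()+.5),(u,col.min()-.5)
b=onplane(is_,lo,0); z=min(np.arange(.01,.05,.0005),key=lambda z:np.linalg.norm(onplane(is_,up,z)[:2]-b[:2]))
C=cam(is_); cc=-C[1].T@C[2]; d=b[:2]-cc[:2]; print('lid height',z,'centre',b[:2]+.022*d/np.linalg.norm(d),'cam',cc)
pick((.4416,.1989),ANG['g'],.046); place(PADS['g+'],ANG['g'],.046)
E
```

```text
lid side box 288 225 23 15
lid height 0.026500000000000017 centre [ 0.45450461 -0.00500829] cam [0.08493448 0.47414261 0.52828402]
gripped t 4.03 [0.4419 0.1992 0.0226] open 0.0297 gf 30.0 F [-1.1  0.3  7.9]
lifted t 4.72 [0.4411 0.1989 0.1292] open 0.0294 gf 30.0 F [-0.4 -0.5 -1. ]
down hit=True t 7.17 [0.6349 0.2895 0.0266] open 0.0292 gf 30.0 F [-1.   0.2  8.5]
away t 8.69 [0.6344 0.2894 0.1291] open 0.0462 gf 0.0 F [0.6 0.5 0.3]
```

Run:
```python
from act import *
import cv2
pick((.4487,-.2158),ANG['g'],.046); place(PADS['g-'],ANG['g'],.046)
pick((.4700,.1153),ANG['r'],.046)
a=robot.grab_frame("top");b=robot.grab_frame("side")
f=lambda I,x,y:cv2.resize(I[y:y+200,x:x+260],None,fx=1.5,fy=1.5)
cv2.imwrite("pics/p1.png",np.hstack([f(a,120,110),f(b,60,140)])[:,:,::-1])
```

```text
gripped t 12.12 [ 0.4491 -0.2158  0.0226] open 0.0297 gf 30.0 F [-0.1  1.1  8.4]
lifted t 12.82 [ 0.4484 -0.2153  0.1293] open 0.0296 gf 30.0 F [-0.2  0.1 -0.6]
down hit=True t 16.08 [0.6312 0.2049 0.0266] open 0.0297 gf 30.0 F [-1.2  0.   7.4]
away t 17.61 [0.6307 0.2049 0.1291] open 0.0459 gf 0.0 F [ 0.4 -0.8 -0.7]
gripped t 19.87 [0.4704 0.1155 0.0226] open 0.0292 gf 30.0 F [-1.1 -0.1  8. ]
lifted t 20.56 [0.4695 0.1155 0.1293] open 0.0292 gf 30.0 F [ 0.2  0.5 -0.5]
```

View pics/p1.png

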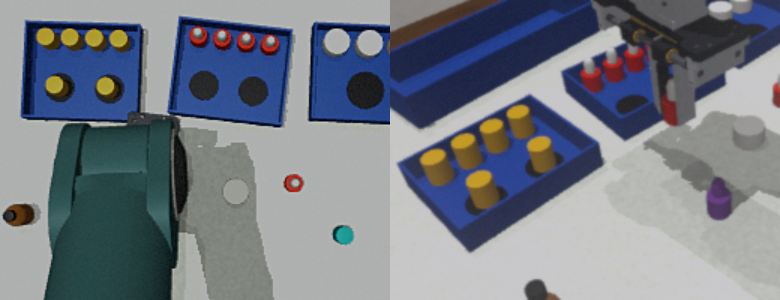

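Both gold caps stand upright on their pads, at (57,87) and (107,88) in the left crop. Dropper 1 is held clear of the bench and the neighbours are untouched. I'm carrying on with the rest.

Run:
```python
from act import *
import cv2
place(PADS['r+'],ANG['r'],.046)
pick((.4665,-.1020),ANG['r'],.046); place(PADS['r-'],ANG['r'],.046)
pick((.4543,-.0055),ANG['w'],.060,.020); place(PADS['w'],ANG['w'],.060,.020)
robot.move_ptp([.18,.5,.3],R(1.2)); st('parked')
a=robot.grab_frame("top");b=robot.grab_frame("side")
cv2.imwrite("pics/top9.png",a[:,:,::-1]);cv2.imwrite("pics/side9.png",b[:,:,::-1])
f=lambda I,x,y:cv2.resize(I[y:y+200,x:x+320],None,fx=1.25,fy=1.25)
cv2.imwrite("pics/p2.png",np.hstack([f(a,120,110),f(b,60,120)])[:,:,::-1])
```

```text
down hit=True t 22.99 [0.6342 0.0454 0.0266] open 0.0294 gf 30.0 F [-1.4 -0.2  8. ]
away t 24.52 [0.6337 0.0455 0.1291] open 0.0458 gf 0.0 F [-0.4 -0.   0.3]
gripped t 26.9 [ 0.4669 -0.1019  0.0225] open 0.0296 gf 30.0 F [-1.4  0.7  7.9]
lifted t 27.59 [ 0.4662 -0.1016  0.1293] open 0.0295 gf 30.0 F [ 0.1  0.7 -1.4]
down hit=True t 29.9 [ 0.6236 -0.0378  0.0266] open 0.029 gf 30.0 F [-0.8 -0.   7.2]
away t 31.43 [ 0.6232 -0.0376  0.1292] open 0.0459 gf 0.0 F [0.1 0.2 0.1]
gripped t 33.89 [ 0.4544 -0.0055  0.02  ] open 0.0431 gf 30.0 F [ 0.5 -1.4 -0.9]
lifted t 34.59 [ 0.4539 -0.0052  0.1293] open 0.0433 gf 30.0 F [ 0.1 -1.  -0.5]
down hit=True t 37.32 [ 0.622  -0.2288  0.024 ] open 0.0435 gf 30.0 F [-1.1  0.5  8.2]
away t 38.86 [ 0.6217 -0.2285  0.1291] open 0.0601 gf 0.0 F [ 0.6  0.8 -0.6]
parked t 41.91 [0.1807 0.4997 0.2998] open 0.06 gf 0.0 F [ 0.9  0.2 -0.1]
```

View pics/p2.png

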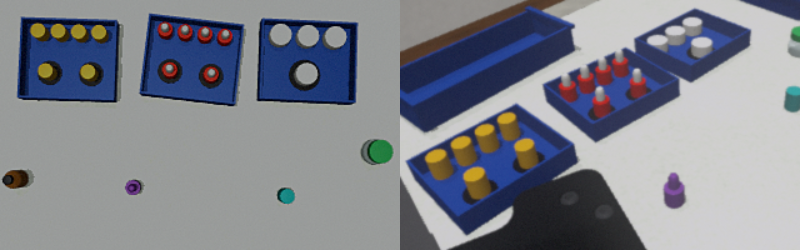

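All five stand upright on their pads, and the bottle, jar, purple and turquoise parts look unmoved. Now a numeric check of the centring before handing in.

Run:
```python
from m2 import *
from act import PADS
T0=T; T=cv2.imread("pics/top9.png")[:,:,::-1].copy(); S=cv2.imread("pics/side9.png")[:,:,::-1].copy()
for k,hue,h in(('g+',20,.023),('g-',20,.023),('r+',0,.019),('r-',0,.019)):
    p=[*PADS[k],h]; A=sil(T,hue,proj(it,p)[0],12,100); B=sil(S,hue,proj(is_,p)[0],14,100)
    X,e=tri(it,is_,A[0],B[0]); print(k,'err mm',((X-p)*1e3).round(1),round(e,2))
p=[*PADS['w'],.030]; u=proj(it,p)[0].round().astype(int); g=cv2.cvtColor(T,cv2.COLOR_RGB2GRAY)[u[1]-14:u[1]+14,u[0]-14:u[0]+14]
c=max(cv2.findContours((g>120).astype(np.uint8),0,1)[0],key=cv2.contourArea); (x,y),r=cv2.minEnclosingCircle(c)
print('w err mm',((onplane(it,(x+u[0]-14,y+u[1]-14),.03)-p)*1e3).round(1),r)
for n,(x,y) in dict(bottle=(132,253),jar=(423,231),purple=(227,260),turq=(349,267)).items():
    s=np.s_[y-16:y+16,x-16:x+16]; print(n,cv2.phaseCorrelate(*[np.float32(cv2.cvtColor(np.ascontiguousarray(I[s]),cv2.COLOR_RGB2GRAY)) for I in(T0,T)])[0])
```

```text
g+ err mm [-0.7 -0.5 -0.3] 0.3
g- err mm [-0.4  0.9 -0.5] 0.12
r+ err mm [-0.  -0.5 -1.2] 0.23
r- err mm [ 0.3  0.5 -1.4] 0.17
w err mm [-1.4  0.5  0. ] 8.555083274841309
bottle (0.05313135050882423, 0.06324491472023297)
jar (-0.04273762287262883, 0.02941631822061197)
purple (0.1393237122767932, 0.03203991536476991)
turq (-0.07624859793070726, 0.05416413061760039)
```

```bash
python3 -c "
from rig import robot
print(robot.sign_off())"
```

```text
the job is handed in; nothing more can be done
None
```

All five closures are standing upright in their own trays, within about 1.5 mm of their pad centres by my camera check, with the bottle, jar and look-alikes unmoved; I handed the job in at about 42 s of robot time.

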